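Sort the loose pencil parts

TASK

Sort the loose parts of a jumbo pencil set on the kitchen table by kind: both black knurled grips go into the blue ramekin, both steel tips into the upturned tin lid, standing with their points up, and the copper barrel into the wooden tray, lying flat along the tray's long direction. Leave the lead jar and the eraser where they are.

Things in the scene. Friction and masses are not known exactly. Their poses are not given: they have to be found in the camera images.
- barrel: loose copper pencil barrel: a plain hexagonal rod 110 mm long and 15 mm across flats, lying on a flat; origin at its centre (7.5 mm above what it lies on), x along its length, z up at the start; 60 to 105 g
- grip1: loose black knurled grip sleeve, 18 mm in diameter and 44 mm long, standing on end at the start; origin at its centre (22 mm above what it stands on), z along its axis; 20 to 33 g
- grip2: a second grip, the same in every way as grip1
- tip1: loose steel pencil tip: a cylinder 18 mm in diameter and 18 mm high, with a cone above it that narrows from 16 mm to 4 mm at the top, 37 mm in all; it stands point up; origin at the centre of its underside, z along its axis towards the point; 28 to 46 g
- tip2: a second tip, the same in every way as tip1
- ramekin: pale blue ceramic ramekin, fixed to the table, 46 mm high, outer diameter 86 mm at the foot and 96 mm at the rim, wall 4 mm; inner floor 5 mm above the table; origin at the centre of its underside on the table, z up
- tin_lid: upturned round tin lid, fixed to the table, outer diameter 100 mm, rim 11 mm high and 3 mm thick; flat inner floor 3 mm above the table; origin at the centre of its underside on the table, z up
- tray: shallow open pale wooden tray, fixed to the table, outside 146 mm (along its x) by 88 mm (along its y), 14 mm high, walls 6 mm thick; inside 134 by 76 mm, inner floor 6 mm above the table; origin at the centre of its underside on the table, z up
- lead_jar: bystander: closed amber glass jar with steel cap, 38 mm in diameter, 55 mm high, standing loose among the parts; origin at the centre of its underside
- eraser: bystander: loose white eraser block 48 mm (its x) by 22 mm by 13 mm high, lying among the parts; origin at the centre of its underside
Not all that is in view belongs to the job. Of the things that look like the tin_lid, take the one that is farthest to the robot's left at the start.

How it is judged (in metres and radians):
At the end, for the whole second after the job is handed in: Grips in the ramekin (centre under 40 mm from its axis, under 38 mm up); tips point up on the lid floor (under 42 mm from axis, under 8 mm up, tilt under 0.2 rad); barrel flat in the tray (centre within 20 mm lengthwise, 34 mm across, under 16.5 mm up, 0.3 rad); all five slower than 20 mm/s (horizontal distance between each of grip1, grip2 and ramekin below 0.04 m and z of each of grip1, grip2 in the frame of ramekin below 0.038 m and horizontal distance between each of tip1, tip2 and tin_lid below 0.042 m and z of each of tip1, tip2 in the frame of tin_lid below 0.008 m and angle between each of tip1, tip2's own z axis and vertical below 0.2 rad and x of barrel in the frame of tray between -0.02 and 0.02 m and y of barrel in the frame of tray between -0.034 and 0.034 m and z of barrel in the frame of tray below 0.0165 m and angle between the x axis of barrel and the x axis of tray, either way round below 0.3 rad and linear speed of each of barrel, grip1, grip2, tip1, tip2 below 0.02 m/s); the robot touches nothing.
It fails at once if the lead jar is moved more than 15 mm (distance of lead_jar from where it was at the start of the episode above 0.015 m).
It fails at once if the eraser is moved more than 15 mm (distance of eraser from where it was at the start of the episode above 0.015 m).
It also fails if it takes over 115 s, if anything falls off the work surface, if the arm or the gripper's body presses on something with over 40 N, if the wrist force passes 120 N, or if a joint passes its speed limit or range.

ROBOT

A 7-joint arm with a two-finger parallel gripper is mounted at the origin on the work surface. World frame = base frame: x ahead of the robot, y to its left, z up, the work surface at z = 0. Lengths are in mm, angles in rad, forces in N, time in s.
With the tool pointing down it reaches from about 400 to 925 mm from the base axis. Payload 5.6 kg.
Tool frame: the origin (TCP) lies on the centre line of the jaws, within the pads' length; the fingertips stand 19 mm ahead of it and the grasp point (between the pads) is the TCP; z points along the fingers, y is the line along which they close (so a half turn about z gives the same grasp; the last joint's range is limited). The gripper opens to 85 mm and grips with 20 to 120 N. Pads are 22 mm wide; open, the fingers measure 114 mm over their backs; the gripper's body (76 mm by 85 mm) begins 54 mm behind the grasp point. The pads swing forward as they close: fully open they stand 13 mm farther back than shut.
Start: joints at [1.17, 0.468, -0.012, 1.603, 0.006, 1.071, -0.056], TCP at [227.6, -608.856, 250.29] pointing down, gripper open.
Joint ranges: [-2.53, 2.53], [-0.31, 2.02], [-1.57, 1.55], [0.28, 2.44], [-1.29, 4.43], [0.15, 1.84], [-2.92, 2.92]. Speed limits (rad/s): [2.57, 2.57, 3.14, 3.14, 3.14, 3.14, 3.14].

INTERFACE

Orientations are given as a rotation vector (axis times angle).
In Python, from station import * gives the robot as it stands.
- The arm moves only by the tool arm_command, never from a script. Its argument "increments" is a list that holds one entry, the list of rows, each a list of 5 numbers: the shift along the tool's x, y, z in m, then the turn about the tool's z in rad, then the finger opening in m, from 0 to 0.0854. A call has 1 to 12 rows; each row shifts and turns the commanded pose from where the row before left it, along the tool's axes as they then stand; what a row does not reach is not made up. A row lasts 1/10 s, in which the tool goes at most 50 mm and 8.59 degrees, less where a joint would pass 70% of its speed; a pose out of reach is approached as far as the arm can. A call is refused whole if a number of a shift passes 0.05 or a number of a turn 0.15, either way. A call with a gripper value outside its range is refused whole. The fingers move at their own pace and stop on an object; "squeeze" is the grip in N (left out, the last holds). Time passes only in rows, so rows that do not move let the fingers close. It gives the time, the measured TCP pose, the force, the opening and the grip force at its end, in the units of the state.
- get_state(): the state, without advancing time (a new reading comes with each control period).
- snapshot(name): name is "side" or "top"; returns (picture, depth): 400x640x3 uint8, blue, green, red; 400x640 float32, mm along the optical axis (not along the pixel's ray), 0 where there is no reading.
- get_calibration(name): a dict with "fx", "fy", "cx", "cy" (pixels), "dist" ([k1, k2, p1, p2, k3] as OpenCV has them; the pictures are not rectified), "rvec" (rotation vector, rad) and "tvec" (3), from world to camera coordinates, as OpenCV has them. Camera axes: x right, y down, z forward; pixel columns grow to the right and rows downward; lengths in mm; the calibration is good to about 2 mm. A picture is of the moment at which its call begins. get_calibration takes no time and is no camera call.
- close_job(): hands the job in; it is judged then, once.
The state is a dict: "clock": time; "joint_pos": joint angles; "dq": joint speeds; "tau": joint torques, N m; "eef_pos": TCP position; "tool_rot": TCP orientation; "wrist_force": force on the tool from outside, world axes, zero at the start; "torque": the same for the moment, N m; "width": opening from 0.0 (shut) to 1.0 (fully open); "grasp_force": force on a finger pad.
Only numpy, scipy, OpenCV 4.12 (cv2) and the standard library are available. Lean on these libraries where they do the work, as an engineer would, in place of code of your own. Each camera call takes 0.05 s, during which the arm holds its last target. There are 200 camera calls.

## Working session

There is one attempt and no reset: what is moved stays moved. The work goes in short steps, Python scripts to look and compute and a tool call to move; the robot and the scene stay as the last step left them, time stands still between calls to the robot, and variables do not carry over. Pictures are saved under pics/ and viewed, at most 14 in all, crops included, and the job is handed in when it is done.

Besides the shell and the picture viewer there is one more tool, called after "Request:" in YAML: its name, and indented under it one key for each argument. arm_command: Moves the arm, as the interface text tells. Its arguments: {"type":"object","properties":{"increments":{"type":"array"},"squeeze":{"type":"number"}},"required":["increments"]}

```bash
mkdir -p pics; cat > h.py <<'E'
from station import *
import numpy as np, cv2
def cal(n):
    c=get_calibration(n);K=np.array([[c['fx'],0,c['cx']],[0,c['fy'],c['cy']],[0,0,1.]])
    R=cv2.Rodrigues(np.array(c['rvec'],float))[0];return K,np.array(c['dist'],float),R,np.array(c['tvec'],float).ravel()
def onplane(n,uv,z):
    K,d,R,t=cal(n);p=cv2.undistortPoints(np.array(uv,float).reshape(-1,1,2),K,d)[:,0]
    r=np.c_[p,np.ones(len(p))]@R;o=-R.T@t
    return o+r*((z-o[2])/r[:,2])[:,None]
def cloud(n,dep):
    K,d,R,t=cal(n);v,u=np.mgrid[:400,:640]
    p=cv2.undistortPoints(np.c_[u.ravel(),v.ravel()].astype(float).reshape(-1,1,2),K,d)[:,0]
    c=np.c_[p,np.ones(len(p))]*dep.reshape(-1,1)
    return ((c-t)@R).reshape(400,640,3)
E
python3 - <<'E'
from h import *
for n in('top','side'):
    p,d=snapshot(n);cv2.imwrite(f'pics/{n}0.png',p);np.save(f'{n}0.npy',d)
    K,_,R,t=cal(n);print(n,K[0,0],(-R.T@t).round(),R.round(2).tolist(),(d>0).mean())
s=get_state();print(s)
E
```

```text
top 447.5032552706578 [ 459.  -64. 1308.] [[-0.03, -1.0, -0.01], [-1.0, 0.03, -0.09], [0.09, 0.0, -1.0]] 0.99626171875
side 379.9949950485075 [336. 567. 661.] [[-0.94, -0.35, -0.01], [-0.23, 0.64, -0.73], [0.27, -0.68, -0.68]] 0.99612109375
{'clock': 0.1, 'joint_pos': array([ 1.16998731,  0.46830517, -0.01161055,  1.60356447,  0.00599427,
        1.07140362, -0.05628592]), 'dq': array([-0.00096623, -0.00214245,  0.00091612, -0.00173098,  0.00021463,
       -0.00168274,  0.00047433]), 'tau': array([ 7.64657398e-04, -5.33523595e+01,  2.13003648e-02, -2.51967502e+01,
        1.13954427e-02,  4.32995323e-03, -3.94060055e-05]), 'eef_pos': array([ 227.41835853, -608.39430574,  249.4095039 ]), 'tool_rot': array([-3.08989199e+00, -5.58696372e-01,  6.27858749e-04]), 'wrist_force': array([-0.18935789,  0.04117526,  0.41097023]), 'torque': array([-0.00434909, -0.00806892, -0.0244599 ]), 'grasp_force': 0.0, 'width': 0.9989181640045286}
```

View pics/top0.png

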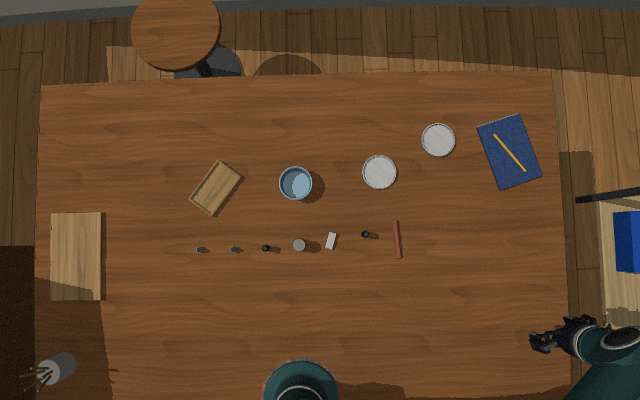

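View pics/side0.png

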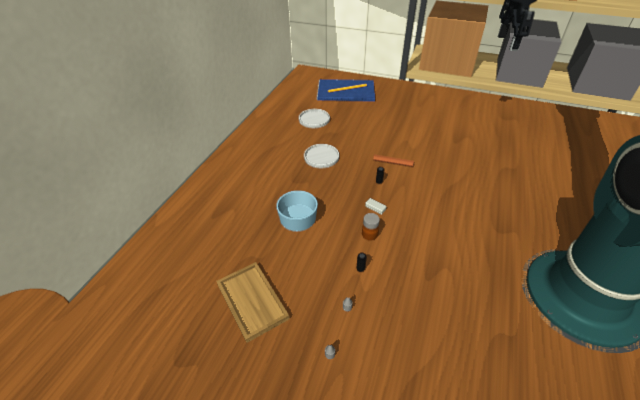

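The top view shows tips at (200,249) and (233,249), grips at (265,248) and (365,234), the jar at (299,245), the eraser at (331,240) and the barrel at (398,239). The tray is at (216,188) and the ramekin at (296,183). 
Lid candidates are (379,172) and (438,140) in the top view. Image left is the robot's left (+y), so (379,172) is the one meant. I'll confirm it in a crop and measure.

```bash
python3 - <<'E'
from h import *
p=cv2.imread('pics/top0.png')
cv2.imwrite('pics/crop1.png',cv2.resize(p[115:265,185:485],None,fx=2.6,fy=2.6,interpolation=cv2.INTER_CUBIC))
for n in('top','side'):
    d=np.load(n+'0.npy');C=cloud(n,d)
    ok=(d>0)&(C[...,0]>330)&(C[...,0]<760)&(abs(C[...,1]+50)<420)
    print(n,'table z',np.median(C[...,2][ok]).round(1))
    m=(ok&(C[...,2]>(5))&(C[...,2]<120)).astype(np.uint8)
    k,l,s,c=cv2.connectedComponentsWithStats(m)
    for i in range(1,k):
        if s[i,4]<8: continue
        q=C[l==i];r=cv2.minAreaRect(q[:,:2].astype(np.float32))
        z=np.percentile(q[:,2],95);h=q[q[:,2]>z-6]
        print(c[i].round(),s[i,4],'rect',np.round(r[0]),np.round(r[1]),round(r[2],1),'ztop',z.round(1),'topmean',h.mean(0).round(1))
E
```

```text
top table z 0.4
[434. 148.] 101 rect [ 717. -414.] [100.  55.] 68.0 ztop 13.9 topmean [ 712.  -410.1   10.8]
[370. 173.] 112 rect [ 648. -223.] [98. 60.] 0.1 ztop 13.2 topmean [ 648.8 -215.8   10.5]
[391. 173.] 63 rect [ 641. -278.] [30. 88.] 77.7 ztop 14.7 topmean [ 634.1 -280.5   12.1]
[214. 188.] 1144 rect [615. 238.] [ 96. 151.] 51.2 ztop 17.1 topmean [612.6 239.1  14.7]
[384. 163.] 11 rect [ 674. -259.] [21.  8.] 80.4 ztop 7.2 topmean [ 674.6 -260.1    6.1]
[295. 181.] 602 rect [618.  -1.] [95. 93.] 81.6 ztop 48.2 topmean [619.8   1.9  46.2]
[374. 173.] 18 rect [ 645. -230.] [27. 10.] 37.1 ztop 9.4 topmean [ 644.6 -230.8    7. ]
[369. 177.] 14 rect [ 633. -216.] [26.  8.] 15.8 ztop 8.0 topmean [ 634.  -215.7    6.2]
[385. 182.] 8 rect [ 617. -262.] [12.  6.] 87.3 ztop 7.6 topmean [ 616.  -260.6    6.5]
[396. 238.] 228 rect [ 451. -288.] [109.  19.] 4.6 ztop 18.3 topmean [ 450.7 -287.2   15.1]
[365. 234.] 41 rect [ 468. -194.] [17. 14.] 88.3 ztop 50.5 topmean [ 467.8 -194.    47.5]
[330. 240.] 125 rect [452. -96.] [21. 48.] 72.4 ztop 16.8 topmean [451.6 -96.4  13.8]
[299. 244.] 1
[... 704 characters left out ...]
14.7]
[380. 174.] 105 rect [ 464. -194.] [17. 17.] 29.6 ztop 45.6 topmean [ 464.9 -194.6   43.7]
[297. 209.] 1185 rect [615.  -0.] [94. 97.] 6.0 ztop 46.1 topmean [615.5  -2.8  44.5]
[376. 205.] 170 rect [448. -97.] [25. 47.] 70.6 ztop 14.7 topmean [448.  -96.   12.9]
[370. 226.] 397 rect [439.  -6.] [35. 35.] 48.8 ztop 56.5 topmean [438.7  -6.4  54.9]
[361. 261.] 154 rect [432.  90.] [19. 18.] 60.6 ztop 45.8 topmean [432.2  90.4  44.1]
[252. 301.] 2610 rect [611. 238.] [ 89. 149.] 52.7 ztop 14.8 topmean [605.7 242.8  13.4]
[347. 303.] 93 rect [430. 188.] [17. 13.] 26.2 ztop 33.7 topmean [430.3 187.7  31.6]
[330. 351.] 109 rect [432. 285.] [16. 18.] 20.0 ztop 33.5 topmean [430.4 286.6  31.8]
```

View pics/crop1.png

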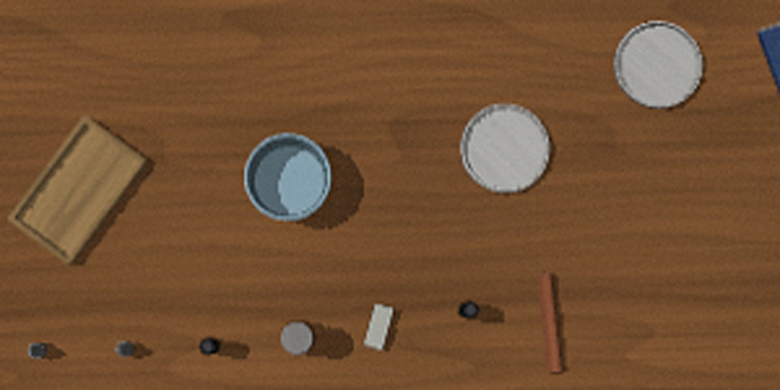

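The crop confirms it. The lid at crop (505,148), full image (379,172), is the left one of two equal grey lids, with the other at crop (658,65). World positions, averaged over both views:

| Thing | Position (mm) | Direction |
|---|---|---|
| lid | (647,-245) | |
| ramekin | (617,0) | |
| tray | (613,238) | long axis about -38° |
| barrel | (449.5,-287) | about 3.4° |
| grips | (466,-194), (434,90.5) | |
| tips | (431.5,187.5), (432,285) | |

I'll start with the barrel.

Request:
arm_command:
  increments:
    - [[0,0,0.045,0.149,0.05],[0,0,0.045,0.149,0.05],[0.03,-0.0384,0,0,0.05],[0.03,-0.0384,0,0,0.05],[0.03,-0.0384,0,0,0.05],[0.03,-0.0384,0,0,0.05],[0.03,-0.0384,0,0,0.05],[0.03,-0.0384,0,0,0.05],[0.03,-0.0384,0,0,0.05],[0.03,-0.0384,0,0,0.05],[0,0,0.03,0,0.05],[0,0,0.03,0,0.05]]
  squeeze: 40

```text
clock: 1.3
eef_pos: [450.8, -286.1, 100.3]
tool_rot: [3.139, 0.101, 0.004]
wrist_force: [-0.4, -0.9, -0.4]
width: 0.583
grasp_force: 0.0
```

```bash
cat >> h.py <<'E'
def go(x,y,z,yaw):
    "remaining move in tool axes (mm, rad); yaw = world angle of tool x"
    s=get_state();R=cv2.Rodrigues(np.array(s['tool_rot'],float))[0];a=np.arctan2(R[1,0],R[0,0])
    print('t',round(s['clock'],2),'pos',s['eef_pos'].round(1),'yaw',round(np.degrees(a),1),'w',round(s['width']*85.4,1),'gf',round(s['grasp_force'],1),'F',s['wrist_force'].round(1),'j7',s['joint_pos'][6].round(2))
    c,sn=np.cos(a),np.sin(a);dx,dy=x-s['eef_pos'][0],y-s['eef_pos'][1]
    t=-((np.radians(yaw)-a+np.pi)%(2*np.pi)-np.pi)
    print('tool shift',np.round([c*dx+sn*dy,sn*dx-c*dy,s['eef_pos'][2]-z],1),'turn',round(t,3))
E
python3 -c "
from h import *
go(449.5,-287,22,3.4)"
```

```text
t 1.3 pos [ 450.8 -286.1  100.3] yaw 3.7 w 49.8 gf 0.0 F [-0.4 -0.9 -0.4] j7 -1.03
tool shift [-1.3  0.8 78.3] turn 0.005
```

Request:
arm_command:
  increments:
    - [[-0.001,0.001,0.035,0,0.05],[0,0,0.03,0,0.05],[0,0,0.01,0,0.05],[0,0,0.003,0,0.05],[0,0,0,0,0.03],[0,0,0,0,0.01],[0,0,0,0,0.01],[0,0,0,0,0.01],[0,0,0,0,0.01],[0,0,0,0,0.01]]
  squeeze: 40

```text
clock: 2.3
eef_pos: [448.8, -289.5, 23.8]
tool_rot: [3.139, 0.094, 0.004]
wrist_force: [-0.3, -0.1, 5.8]
width: 0.175
grasp_force: 39.4
```

```bash
python3 -c "
from h import *
go(613,238,120,-38)"
```

```text
t 2.3 pos [ 448.8 -289.5   23.8] yaw 3.4 w 14.9 gf 39.4 F [-0.3 -0.1  5.8] j7 -1.04
tool shift [ 195.4 -516.8  -96.2] turn 0.723
```

Request:
arm_command:
  increments:
    - [[0,0,-0.045,0,0.01],[0,0,-0.045,0,0.01],[0.017,-0.045,0,0,0.01],[0.017,-0.045,0,0,0.01],[0.017,-0.045,0,0,0.01],[0.017,-0.045,0,0,0.01],[0.017,-0.045,0,0,0.01],[0.017,-0.045,0,0,0.01],[0.017,-0.045,0,0,0.01],[0.017,-0.045,0,0,0.01],[0.017,-0.045,0,0,0.01],[0.017,-0.045,0,0,0.01]]

```text
clock: 3.5
eef_pos: [591.1, 172.3, 112.9]
tool_rot: [-3.14, -0.094, -0.001]
wrist_force: [1.7, 0.8, -0.3]
width: 0.175
grasp_force: 39.5
```

Request:
arm_command:
  increments:
    - [[0,0,0,0.144,0.01],[0,0,0,0.144,0.01],[0,0,0,0.144,0.01],[0,0,0,0.144,0.01],[0,0,0,0.144,0.01],[0,0,0,0,0.01]]

```text
clock: 4.1
eef_pos: [590.7, 170.6, 112.7]
tool_rot: [2.972, -1.018, 0.001]
wrist_force: [0.1, 0.2, -1.4]
width: 0.173
grasp_force: 39.5
```

```bash
python3 -c "
from h import *
go(613,238,30,-38)"
```

```text
t 4.1 pos [590.7 170.6 112.7] yaw -37.8 w 14.8 gf 39.5 F [ 0.1  0.2 -1.4] j7 -2.51
tool shift [-23.7 -66.9  82.7] turn 0.003
```

Request:
arm_command:
  increments:
    - [[-0.012,-0.034,0,0,0.01],[-0.012,-0.033,0,0,0.01],[0,0,0.035,0,0.01],[0,0,0.03,0,0.01],[0,0,0.01,0,0.01],[0,0,0.005,0,0.01],[0,0,0,0,0.01],[0,0,0,0,0.01]]

```text
clock: 4.9
eef_pos: [614.0, 238.2, 33.8]
tool_rot: [-2.97, 1.018, -0.003]
wrist_force: [0.7, -0.4, -0.6]
width: 0.173
grasp_force: 39.6
```

```bash
python3 - <<'E'
from h import *
go(613,238,30,-38)
p,d=snapshot('side');cv2.imwrite('pics/s1.png',cv2.resize(p[180:380,130:390],None,fx=3,fy=3))
E
```

```text
t 4.9 pos [614.  238.2  33.8] yaw -37.8 w 14.8 gf 39.6 F [ 0.7 -0.4 -0.6] j7 -2.59
tool shift [-0.7  0.7  3.8] turn 0.003
```

View pics/s1.png

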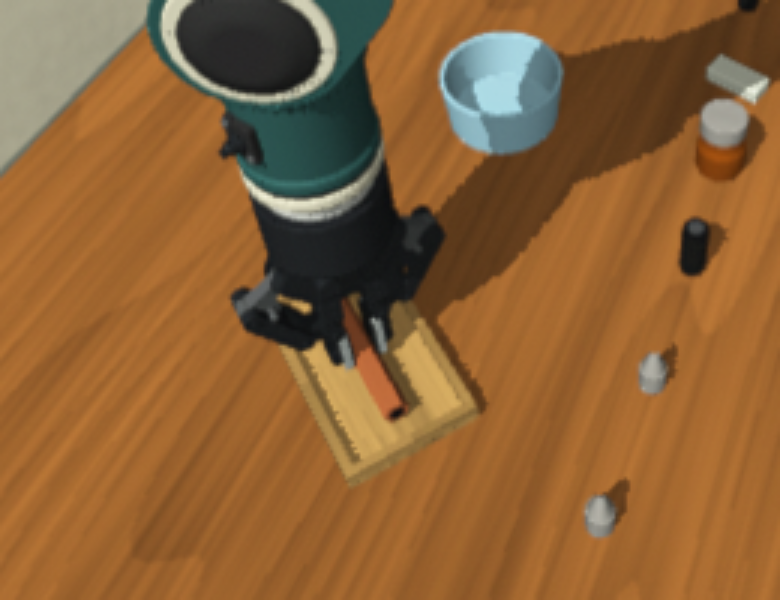

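The view shows the barrel in the jaws, lying along the tray (about (375,370) in the crop) and inside its walls. I'll lower and release it, then turn the tool to yaw 90°.

Request:
arm_command:
  increments:
    - [[0,0,0.004,0,0.01],[0,0,0,0,0.01],[0,0,0,0,0.035],[0,0,0,0,0.035],[0,0,0,0,0.035],[0,0,-0.04,0,0.035],[0,0,-0.04,0,0.05],[0,0,0,-0.149,0.05],[0,0,0,-0.149,0.05],[0,0,0,-0.149,0.05],[0,0,0,-0.149,0.05],[0,0,0,-0.149,0.05]]

```text
clock: 6.15
eef_pos: [612.7, 238.0, 108.1]
tool_rot: [3.138, 0.143, -0.0]
wrist_force: [0.2, -0.0, 0.1]
width: 0.591
grasp_force: 0.0
```

Request:
arm_command:
  increments:
    - [[0,0,0,-0.149,0.05],[0,0,0,-0.149,0.05],[0,0,0,-0.149,0.05],[0,0,0,-0.149,0.05],[0,0,0,-0.149,0.05],[0,0,0,-0.149,0.05],[0,0,0,-0.149,0.05],[0,0,0,-0.149,0.05],[0,0,0,-0.149,0.05],[0,0,0,-0.149,0.05],[0,0,0,0,0.05]]

```text
clock: 7.25
eef_pos: [612.8, 237.7, 107.9]
tool_rot: [-2.217, -2.225, 0.001]
wrist_force: [-0.1, 0.0, 0.1]
width: 0.588
grasp_force: 0.0
```

```bash
python3 - <<'E'
from h import *
go(432,285,60,90)
p,d=snapshot('side');cv2.imwrite('pics/s2.png',p)
m=cv2.inRange(cv2.cvtColor(p,cv2.COLOR_BGR2HSV),(0,140,90),(8,255,255));m[:240]=0
q=np.argwhere(m)[:,::-1];print(len(q))
if len(q)>20:
    w=onplane('side',q,20);print(cv2.minAreaRect(w[:,:2].astype(np.float32)),w.mean(0))
E
```

```text
t 7.25 pos [612.8 237.7 107.9] yaw 90.2 w 50.2 gf 0.0 F [-0.1  0.   0.1] j7 -0.71
tool shift [  48.  -180.6   47.9] turn 0.004
0
```

Request:
arm_command:
  increments:
    - [[0.012,-0.045,0,0,0.05],[0.012,-0.045,0,0,0.05],[0.012,-0.045,0,0,0.05],[0.012,-0.045,0,0,0.05],[0,0,0.04,0,0.05],[0,0,0,0,0.05]]

```text
clock: 7.9
eef_pos: [429.7, 284.0, 65.6]
tool_rot: [-2.217, -2.225, 0.011]
wrist_force: [-1.2, -0.6, -1.2]
width: 0.584
grasp_force: 0.0
```

```bash
python3 - <<'E'
from h import *
go(432,285,24.5,90)
E
```

```text
t 7.9 pos [429.7 284.   65.6] yaw 90.2 w 49.9 gf 0.0 F [-1.2 -0.6 -1.2] j7 -1.01
tool shift [ 1.   2.3 41.1] turn 0.003
```

Request:
arm_command:
  increments:
    - [[0.001,0.001,0.025,0,0.05],[0,0,0.012,0,0.05],[0,0,0.004,0,0.05],[0,0,0,0,0.03],[0,0,0,0,0.01],[0,0,0,0,0.01],[0,0,0,0,0.01],[0,0,0,0,0.01],[0,0,0,0,0.01]]
  squeeze: 30

```text
clock: 8.8
eef_pos: [434.3, 286.6, 28.1]
tool_rot: [2.217, 2.225, 0.002]
wrist_force: [-0.3, -1.1, 6.5]
width: 0.189
grasp_force: 29.6
```

```bash
python3 - <<'E'
from h import *
go(647,-223,110,90)
p,d=snapshot('side');cv2.imwrite('pics/s3.png',cv2.resize(p[240:390,200:400],None,fx=3,fy=3))
E
```

```text
t 8.8 pos [434.3 286.6  28.1] yaw 90.2 w 16.1 gf 29.6 F [-0.3 -1.1  6.5] j7 -1.05
tool shift [-510.4  210.8  -81.9] turn 0.004
```

View pics/s3.png

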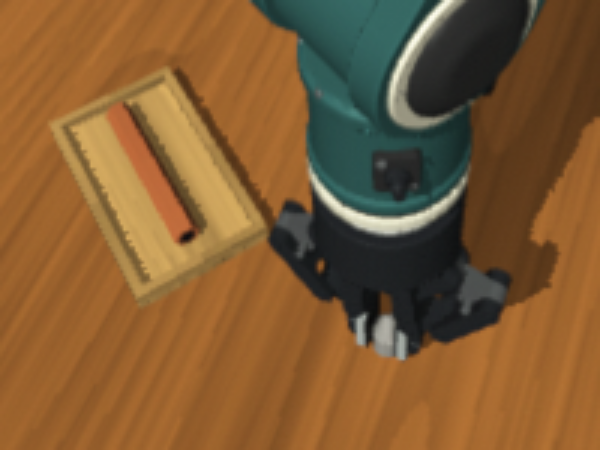

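The barrel lies well in the tray, at crop (150,170). The tip is between the pads at (383,335), but the opening reads 16.1 mm against the expected 18 mm. I'll lift a little and look closer.

Request:
arm_command:
  increments:
    - [[0,0,-0.03,0,0.01],[0,0,-0.03,0,0.01],[0,0,-0.02,0,0.01],[0,0,0,0,0.01]]

```text
clock: 9.25
eef_pos: [435.1, 287.4, 109.9]
tool_rot: [2.216, 2.225, 0.008]
wrist_force: [0.3, 0.1, 0.1]
width: 0.186
grasp_force: 29.3
```

```bash
python3 - <<'E'
from h import *
go(647,-223,110,90)
p,d=snapshot('side');cv2.imwrite('pics/s4.png',cv2.resize(p[260:380,260:400],None,fx=5,fy=5,interpolation=cv2.INTER_CUBIC))
E
```

```text
t 9.25 pos [435.1 287.4 109.9] yaw 90.2 w 15.8 gf 29.3 F [0.3 0.1 0.1] j7 -0.97
tool shift [-5.112e+02  2.100e+02 -1.000e-01] turn 0.004
```

View pics/s4.png

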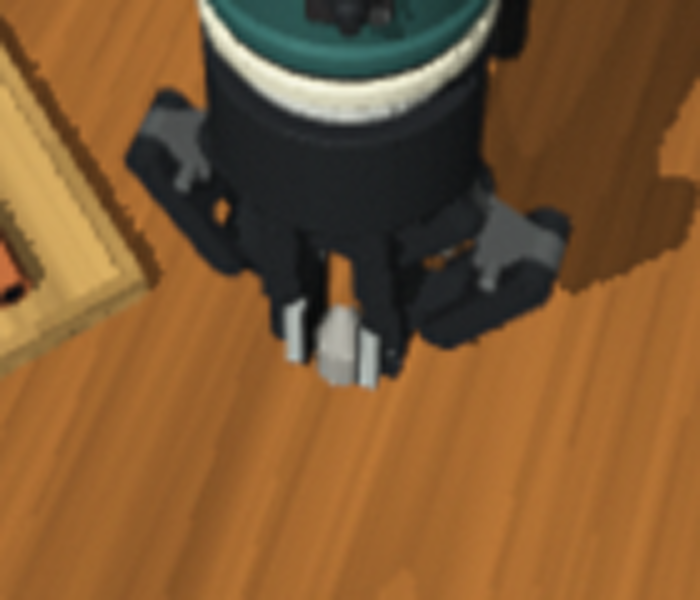

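The crop shows the tip upright between the pads at (340,345), with its point up towards the palm and its base at the fingertips. I'll carry it to the lid.

Request:
arm_command:
  increments:
    - [[-0.0425,0.0175,0,0,0.01],[-0.0425,0.0175,0,0,0.01],[-0.0425,0.0175,0,0,0.01],[-0.0425,0.0175,0,0,0.01],[-0.0425,0.0175,0,0,0.01],[-0.0425,0.0175,0,0,0.01],[-0.0425,0.0175,0,0,0.01],[-0.0425,0.0175,0,0,0.01],[-0.0425,0.0175,0,0,0.01],[-0.0425,0.0175,0,0,0.01],[-0.0425,0.0175,0,0,0.01],[-0.0425,0.0175,0,0,0.01]]

```text
clock: 10.5
eef_pos: [645.1, -224.5, 105.3]
tool_rot: [-2.216, -2.224, 0.002]
wrist_force: [1.1, 0.3, -0.8]
width: 0.189
grasp_force: 29.3
```

Request:
arm_command:
  increments:
    - [[0,0,0.04,0,0.01],[0,0,0.02,0,0.01],[0,0,0,0,0.01]]

```text
clock: 10.8
eef_pos: [641.8, -220.4, 41.8]
tool_rot: [-2.208, -2.221, 0.006]
wrist_force: [-0.3, 0.3, -0.2]
width: 0.183
grasp_force: 29.4
```

```bash
python3 - <<'E'
from h import *
go(647,-223,31,90)
p,d=snapshot('side');cv2.imwrite('pics/s5.png',cv2.resize(p[90:190,250:390],None,fx=5,fy=5,interpolation=cv2.INTER_CUBIC))
E
```

```text
t 10.8 pos [ 641.8 -220.4   41.8] yaw 90.3 w 15.6 gf 29.4 F [-0.3  0.3 -0.2] j7 -0.01
tool shift [-2.6  5.2 10.8] turn 0.006
```

View pics/s5.png

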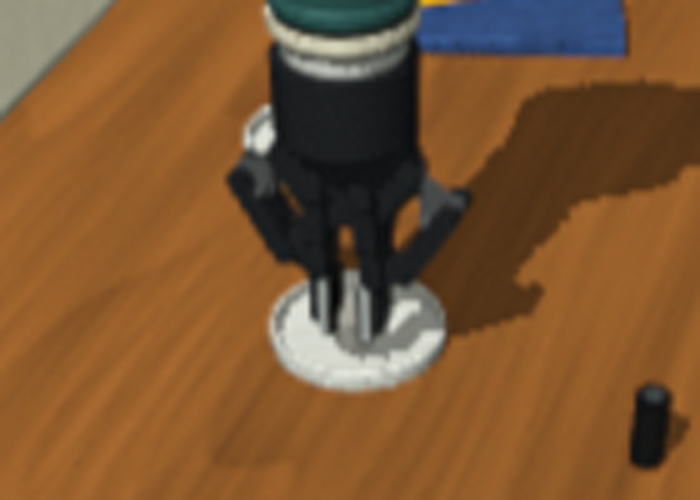

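The tip is upright over the left lid, with its base at (350,350) in the crop. I'll lower it gently until it touches.

Request:
arm_command:
  increments:
    - [[-0.001,0.004,0.004,0,0.01],[0,0,0.003,0,0.01],[0,0,0.001,0,0.01],[0,0,0,0,0.01]]

```text
clock: 11.25
eef_pos: [649.9, -223.7, 39.9]
tool_rot: [2.216, 2.226, 0.0]
wrist_force: [0.0, 0.3, 0.3]
width: 0.187
grasp_force: 29.4
```

Request:
arm_command:
  increments:
    - [[0,0,0.003,0,0.01],[0,0,0.002,0,0.01],[0,0,0,0,0.01],[0,0,0,0,0.01]]

```text
clock: 11.65
eef_pos: [649.6, -223.9, 34.2]
tool_rot: [-2.217, -2.226, 0.0]
wrist_force: [-0.4, -0.2, -0.7]
width: 0.187
grasp_force: 29.4
```

Request:
arm_command:
  increments:
    - [[0,0,0.002,0,0.01],[0,0,0,0,0.01],[0,0,0,0,0.01]]

```text
clock: 11.95
eef_pos: [649.6, -223.8, 32.2]
tool_rot: [-2.217, -2.226, 0.0]
wrist_force: [-0.5, -0.7, -0.1]
width: 0.185
grasp_force: 29.4
```

Request:
arm_command:
  increments:
    - [[0,0,0.0015,0,0.01],[0,0,0,0,0.01],[0,0,0,0,0.01]]

```text
clock: 12.25
eef_pos: [649.9, -223.9, 31.2]
tool_rot: [2.217, 2.225, 0.0]
wrist_force: [-0.3, 0.5, 3.6]
width: 0.189
grasp_force: 29.7
```

The tip touched at 31.2 mm, as predicted (28.1 + 3). I'll release it, retract, and look while still nearby.

Request:
arm_command:
  increments:
    - [[0,0,0,0,0.02],[0,0,0,0,0.025],[0,0,0,0,0.03],[0,0,0,0,0.035],[0,0,-0.02,0,0.035],[0,0,-0.03,0,0.035],[0.03,-0.01,-0.03,0,0.05],[0.04,-0.028,0,0,0.05],[0.04,-0.028,0,0,0.05],[0.04,-0.028,0,0,0.05],[0.04,-0.028,0,0,0.05],[0.04,-0.028,0,0,0.05]]

```text
clock: 13.45
eef_pos: [498.2, 7.0, 112.4]
tool_rot: [2.216, 2.224, 0.002]
wrist_force: [0.5, 0.1, 0.3]
width: 0.588
grasp_force: 0.0
```

```bash
python3 - <<'E'
from h import *
go(431.5,187.5,66,90)
p,d=snapshot('side');cv2.imwrite('pics/s6.png',cv2.resize(p[90:220,270:420],None,fx=5,fy=4.6,interpolation=cv2.INTER_CUBIC))
E
```

```text
t 13.45 pos [498.2   7.  112.4] yaw 90.2 w 50.2 gf 0.0 F [0.5 0.1 0.3] j7 -0.38
tool shift [180.7 -66.   46.4] turn 0.004
```

View pics/s6.png

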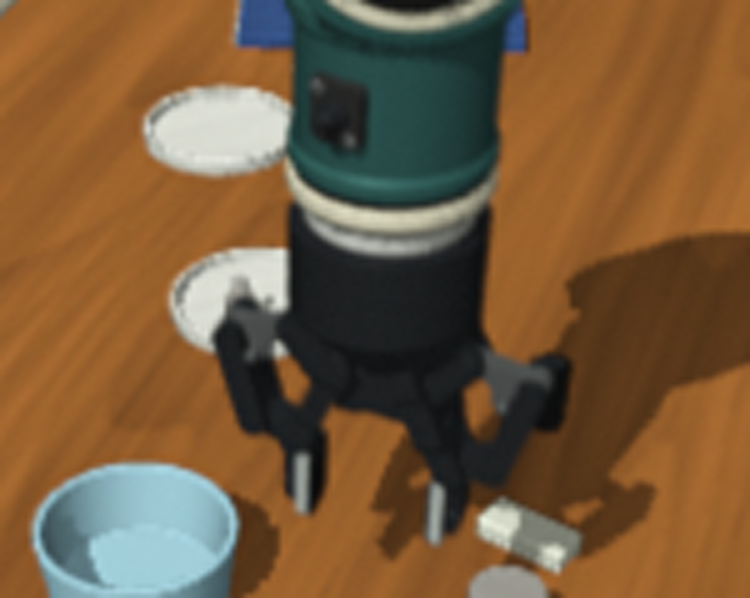

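The tip's point shows at (238,285) above the lid, so it appears to be standing. Now the second tip.

Request:
arm_command:
  increments:
    - [[0.045,-0.016,0,0,0.05],[0.045,-0.016,0,0,0.05],[0.045,-0.016,0,0,0.05],[0.045,-0.016,0,0,0.05],[0,0,0.03,0,0.05],[0,0,0.015,0,0.05],[0,0,0,0,0.05],[0,0,0,0,0.05]]

```text
clock: 14.3
eef_pos: [434.7, 185.6, 66.7]
tool_rot: [2.217, 2.225, 0.001]
wrist_force: [-0.0, 0.7, 0.4]
width: 0.584
grasp_force: 0.0
```

```bash
python3 - <<'E'
from h import *
go(431.5,187.5,26,90)
E
```

```text
t 14.3 pos [434.7 185.6  66.7] yaw 90.2 w 49.9 gf 0.0 F [-0.   0.7  0.4] j7 -0.85
tool shift [ 1.9 -3.2 40.7] turn 0.004
```

Request:
arm_command:
  increments:
    - [[0.002,-0.003,0.02,0,0.05],[0,0,0.015,0,0.05],[0,0,0.006,0,0.05],[0,0,0,0,0.04],[0,0,0,0,0.03],[0,0,0,0,0.01],[0,0,0,0,0.01],[0,0,0,0,0.01],[0,0,0,0,0.01],[0,0,0,0,0.01],[0,0,0,0,0.01]]
  squeeze: 30

```text
clock: 15.4
eef_pos: [431.8, 187.5, 25.7]
tool_rot: [2.216, 2.225, 0.002]
wrist_force: [-0.4, -1.2, 6.8]
width: 0.189
grasp_force: 29.2
```

Request:
arm_command:
  increments:
    - [[0,0,-0.03,0,0.01],[0,0,-0.04,0,0.01],[0,0,-0.01,0,0.01]]

```text
clock: 15.7
eef_pos: [432.8, 188.4, 108.1]
tool_rot: [2.215, 2.224, 0.008]
wrist_force: [0.8, -0.4, 0.4]
width: 0.192
grasp_force: 29.4
```

```bash
python3 - <<'E'
from h import *
go(647,-267,110,90)
E
```

```text
t 15.7 pos [432.8 188.4 108.1] yaw 90.2 w 16.4 gf 29.4 F [ 0.8 -0.4  0.4] j7 -0.81
tool shift [-456.3  212.3   -1.9] turn 0.004
```

Request:
arm_command:
  increments:
    - [[-0.0415,0.019,0,0,0.01],[-0.0415,0.019,0,0,0.01],[-0.0415,0.019,0,0,0.01],[-0.0415,0.019,0,0,0.01],[-0.0415,0.019,0,0,0.01],[-0.0415,0.019,0,0,0.01],[-0.0415,0.019,0,0,0.01],[-0.0415,0.019,0,0,0.01],[-0.0415,0.019,0,0,0.01],[-0.0415,0.019,0,0,0.01],[-0.0415,0.019,0,0,0.01],[0,0,0,0,0.01]]

```text
clock: 16.9
eef_pos: [641.9, -277.4, 103.6]
tool_rot: [2.225, 2.212, -0.005]
wrist_force: [-1.5, -1.1, -1.5]
width: 0.187
grasp_force: 29.5
```

Request:
arm_command:
  increments:
    - [[0,0,0.03,0,0.01],[0,0,0.02,0,0.01],[0,0,0.01,0,0.01],[0,0,0,0,0.01],[0,0,0,0,0.01],[0,0,0,0,0.01]]

```text
clock: 17.5
eef_pos: [642.7, -268.3, 46.1]
tool_rot: [2.215, 2.225, 0.001]
wrist_force: [-0.3, -0.3, 0.2]
width: 0.193
grasp_force: 29.5
```

```bash
python3 - <<'E'
from h import *
go(647,-267,28.7,90)
p,d=snapshot('side');cv2.imwrite('pics/s7.png',cv2.resize(p[90:190,250:390],None,fx=5,fy=5,interpolation=cv2.INTER_CUBIC))
E
```

```text
t 17.5 pos [ 642.7 -268.3   46.1] yaw 90.2 w 16.5 gf 29.5 F [-0.3 -0.3  0.2] j7 0.06
tool shift [ 1.3  4.3 17.4] turn 0.004
```

View pics/s7.png

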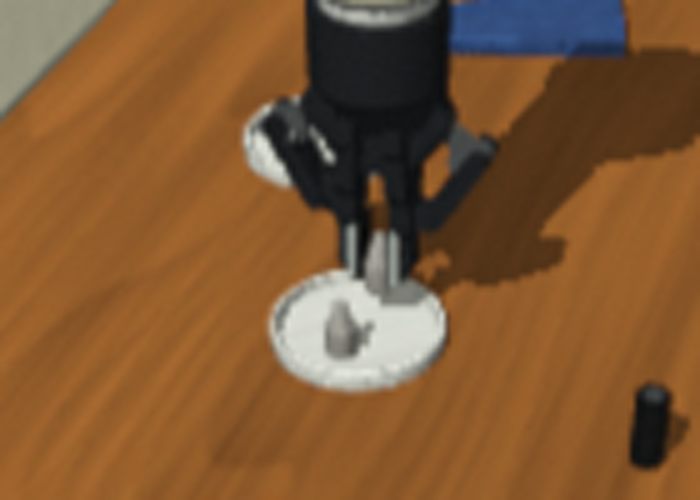

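The first tip stands point up on the lid at (340,335), and the second is held upright at (378,265), behind it. I'll lower the second.

Request:
arm_command:
  increments:
    - [[0.001,0.003,0.007,0,0.01],[0,0,0.005,0,0.01],[0,0,0.003,0,0.01],[0,0,0,0,0.01],[0,0,0,0,0.01],[0,0,0,0,0.01]]

```text
clock: 18.15
eef_pos: [644.8, -267.4, 29.8]
tool_rot: [-2.217, -2.226, 0.0]
wrist_force: [0.2, 0.3, 0.0]
width: 0.19
grasp_force: 29.6
```

Request:
arm_command:
  increments:
    - [[0,0,0.001,0,0.01],[0,0,0,0,0.01],[0,0,0,0,0.01]]

```text
clock: 18.45
eef_pos: [644.9, -267.4, 28.9]
tool_rot: [2.217, 2.226, 0.0]
wrist_force: [-0.0, -0.3, 0.3]
width: 0.193
grasp_force: 29.7
```

Request:
arm_command:
  increments:
    - [[0,0,0.001,0,0.01],[0,0,0,0,0.01],[0,0,0,0,0.01]]

```text
clock: 18.75
eef_pos: [645.0, -267.4, 28.9]
tool_rot: [2.217, 2.225, -0.0]
wrist_force: [-3.2, -0.1, 6.0]
width: 0.194
grasp_force: 30.1
```

Request:
arm_command:
  increments:
    - [[0,0,0,0,0.02],[0,0,0,0,0.025],[0,0,0,0,0.03],[0,0,0,0,0.035],[0,0,-0.025,0,0.035],[0,0,-0.03,0,0.035],[0,0,-0.035,0,0.05],[0.018,-0.045,0,0,0.05],[0.018,-0.045,0,0,0.05],[0.018,-0.045,0,0,0.05],[0.018,-0.045,0,0,0.05],[0,0,0,0,0.05]]

```text
clock: 19.95
eef_pos: [456.6, -193.3, 116.4]
tool_rot: [-2.21, -2.222, 0.01]
wrist_force: [0.1, 1.2, -0.7]
width: 0.585
grasp_force: 0.0
```

```bash
python3 - <<'E'
from h import *
go(466,-194,32,90)
E
```

```text
t 19.95 pos [ 456.6 -193.3  116.4] yaw 90.3 w 49.9 gf 0.0 F [ 0.1  1.2 -0.7] j7 0.04
tool shift [-0.7  9.4 84.4] turn 0.006
```

Request:
arm_command:
  increments:
    - [[0,0.002,0.025,0,0.05],[0,0,0.015,0,0.05],[0,0,0,0,0.05],[0,0,0,0,0.05],[0,0,0,0,0.05]]

```text
clock: 20.45
eef_pos: [467.3, -196.1, 78.2]
tool_rot: [2.216, 2.226, 0.001]
wrist_force: [0.1, 0.1, 0.2]
width: 0.588
grasp_force: 0.0
```

```bash
python3 - <<'E'
from h import *
go(466,-194,32,90)
E
```

```text
t 20.45 pos [ 467.3 -196.1   78.2] yaw 90.2 w 50.2 gf 0.0 F [0.1 0.1 0.2] j7 -0.01
tool shift [ 2.1 -1.2 46.2] turn 0.004
```

Request:
arm_command:
  increments:
    - [[0.002,-0.001,0.025,0,0.05],[0,0,0.015,0,0.05],[0,0,0.006,0,0.05],[0,0,0,0,0.04],[0,0,0,0,0.03],[0,0,0,0,0.01],[0,0,0,0,0.01],[0,0,0,0,0.01],[0,0,0,0,0.01],[0,0,0,0,0.01],[0,0,0,0,0.01]]
  squeeze: 30

```text
clock: 21.55
eef_pos: [466.1, -194.2, 32.5]
tool_rot: [2.216, 2.225, 0.001]
wrist_force: [-0.3, -0.9, 5.3]
width: 0.201
grasp_force: 29.5
```

Request:
arm_command:
  increments:
    - [[0,0,-0.04,0,0.01],[0,0,-0.045,0,0.01],[0,0,-0.02,0,0.01],[0,0,0,0,0.01]]

```text
clock: 21.95
eef_pos: [467.3, -194.8, 139.7]
tool_rot: [2.213, 2.221, 0.003]
wrist_force: [0.7, -0.4, -0.4]
width: 0.199
grasp_force: 29.4
```

```bash
python3 - <<'E'
from h import *
go(617,-14,138,90)
E
```

```text
t 21.95 pos [ 467.3 -194.8  139.7] yaw 90.2 w 17.0 gf 29.4 F [ 0.7 -0.4 -0.4] j7 0.05
tool shift [180.3 150.3   1.7] turn 0.004
```

Request:
arm_command:
  increments:
    - [[0.036,0.03,0,0,0.01],[0.036,0.03,0,0,0.01],[0.036,0.03,0,0,0.01],[0.036,0.03,0,0,0.01],[0.036,0.03,0,0,0.01],[0,0,0.02,0,0.01],[0,0,0.015,0,0.01],[0,0,0,0,0.01],[0,0,0,0,0.01],[0,0,0,0,0.01]]

```text
clock: 22.95
eef_pos: [614.8, -14.7, 102.2]
tool_rot: [2.219, 2.223, -0.0]
wrist_force: [0.8, 0.3, -0.4]
width: 0.198
grasp_force: 29.5
```

```bash
python3 - <<'E'
from h import *
go(617,-14,39,90)
E
```

```text
t 22.95 pos [614.8 -14.7 102.2] yaw 90.1 w 16.9 gf 29.5 F [ 0.8  0.3 -0.4] j7 -0.35
tool shift [ 0.7  2.2 63.2] turn 0.002
```

Request:
arm_command:
  increments:
    - [[0.001,0.002,0.02,0,0.01],[0,0,0.02,0,0.01],[0,0,0.015,0,0.01],[0,0,0.005,0,0.01],[0,0,0.002,0,0.01],[0,0,0,0,0.01],[0,0,0,0,0.01],[0,0,0,0,0.01]]

```text
clock: 23.75
eef_pos: [617.4, -12.4, 40.6]
tool_rot: [2.216, 2.225, 0.001]
wrist_force: [-0.7, -0.1, -0.5]
width: 0.2
grasp_force: 29.5
```

Request:
arm_command:
  increments:
    - [[0,0,0.002,0,0.01],[0,0,0,0,0.01],[0,0,0,0,0.022],[0,0,0,0,0.026],[0,0,0,0,0.028],[0,0,0,0,0.028],[0,0,-0.02,0,0.028],[0,0,-0.035,0,0.028],[0,0,-0.035,0,0.028],[0.025,-0.04,0,0,0.05],[0.025,-0.04,0,0,0.05],[0.025,-0.04,0,0,0.05]]

```text
clock: 24.95
eef_pos: [495.2, 62.7, 128.1]
tool_rot: [2.217, 2.225, 0.001]
wrist_force: [0.5, 1.2, 0.1]
width: 0.583
grasp_force: 0.0
```

Request:
arm_command:
  increments:
    - [[0.025,-0.04,0,0,0.05],[0.003,-0.018,0,0,0.05],[0,0,0.03,0,0.05],[0,0,0.02,0,0.05],[0,0,0,0,0.05],[0,0,0,0,0.05]]

```text
clock: 25.55
eef_pos: [438.5, 90.1, 78.0]
tool_rot: [-2.216, -2.226, 0.0]
wrist_force: [-0.3, 0.1, 1.2]
width: 0.585
grasp_force: 0.0
```

```bash
python3 - <<'E'
from h import *
go(434,90.5,32.5,90)
E
```

```text
t 25.55 pos [438.5  90.1  78. ] yaw 90.2 w 49.9 gf 0.0 F [-0.3  0.1  1.2] j7 -0.66
tool shift [ 0.4 -4.5 45.5] turn 0.004
```

Request:
arm_command:
  increments:
    - [[0,-0.004,0.025,0,0.05],[0,0,0.015,0,0.05],[0,0,0.006,0,0.05],[0,0,0,0,0.04],[0,0,0,0,0.03],[0,0,0,0,0.01],[0,0,0,0,0.01],[0,0,0,0,0.01],[0,0,0,0,0.01],[0,0,0,0,0.01],[0,0,0,0,0.01]]
  squeeze: 30

```text
clock: 26.65
eef_pos: [435.2, 90.0, 32.7]
tool_rot: [2.216, 2.225, 0.002]
wrist_force: [-0.3, -1.0, 6.8]
width: 0.203
grasp_force: 29.2
```

Request:
arm_command:
  increments:
    - [[0,0,-0.04,0,0.01],[0,0,-0.045,0,0.01],[0,0,-0.02,0,0.01],[0,0,0,0,0.01]]

```text
clock: 27.05
eef_pos: [436.6, 90.1, 139.8]
tool_rot: [2.214, 2.222, 0.008]
wrist_force: [0.1, 0.3, -0.2]
width: 0.202
grasp_force: 29.4
```

```bash
python3 - <<'E'
from h import *
go(617,16,100,90)
p,d=snapshot('side');cv2.imwrite('pics/s8.png',cv2.resize(p[90:330,200:420],None,fx=2.5,fy=2.5,interpolation=cv2.INTER_CUBIC))
E
```

```text
t 27.05 pos [436.6  90.1 139.8] yaw 90.2 w 17.2 gf 29.4 F [ 0.1  0.3 -0.2] j7 -0.57
tool shift [-74.7 180.2  39.8] turn 0.003
```

View pics/s8.png

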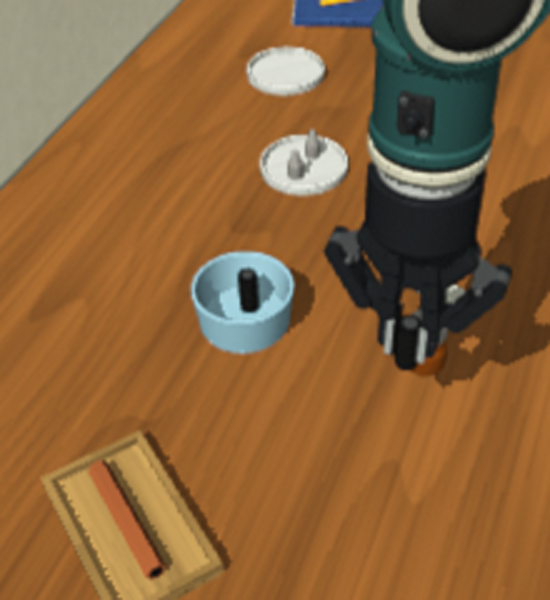

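The first grip stands in the ramekin at (248,290), both tips stand on the left lid at (295,163) and (312,143), and the barrel is in the tray. The second grip is held at (405,340). I'll carry it to the +y side of the ramekin.

Request:
arm_command:
  increments:
    - [[-0.018,0.044,0,0,0.01],[-0.018,0.044,0,0,0.01],[-0.018,0.044,0,0,0.01],[-0.018,0.044,0,0,0.01],[-0.002,0.003,0.02,0,0.01],[0,0,0.015,0,0.01],[0,0,0,0,0.01],[0,0,0,0,0.01],[0,0,0,0,0.01]]

```text
clock: 28.0
eef_pos: [613.4, 17.4, 102.3]
tool_rot: [2.215, 2.227, 0.0]
wrist_force: [-0.0, -0.1, -0.5]
width: 0.202
grasp_force: 29.5
```

```bash
python3 - <<'E'
from h import *
go(617,16,39,90)
E
```

```text
t 28.0 pos [613.4  17.4 102.3] yaw 90.3 w 17.3 gf 29.5 F [-0.  -0.1 -0.5] j7 -0.4
tool shift [-1.4  3.6 63.3] turn 0.005
```

Request:
arm_command:
  increments:
    - [[-0.001,0.003,0.02,0,0.01],[0,0,0.02,0,0.01],[0,0,0.015,0,0.01],[0,0,0.005,0,0.01],[0,0,0.003,0,0.01],[0,0,0,0,0.01],[0,0,0,0,0.01],[0,0,0,0,0.01]]

```text
clock: 28.8
eef_pos: [617.2, 15.6, 39.5]
tool_rot: [2.216, 2.225, 0.001]
wrist_force: [-0.9, -0.6, -0.4]
width: 0.202
grasp_force: 29.5
```

Request:
arm_command:
  increments:
    - [[0,0,0.001,0,0.01],[0,0,0,0,0.01],[0,0,0,0,0.022],[0,0,0,0,0.026],[0,0,0,0,0.028],[0,0,0,0,0.028],[0,0,-0.02,0,0.028],[0,0,-0.035,0,0.028],[0,0,-0.035,0,0.028],[0.025,-0.04,0,0,0.03],[0.025,-0.04,0,0,0.03],[0.025,-0.04,0,0,0.03]]

```text
clock: 30.0
eef_pos: [495.1, 90.7, 128.1]
tool_rot: [2.218, 2.224, 0.001]
wrist_force: [1.0, 1.6, 0.4]
width: 0.352
grasp_force: 0.0
```

Request:
arm_command:
  increments:
    - [[0,-0.03,-0.03,0,0.03],[0,-0.03,-0.03,0,0.03],[0,0,0,0,0.03],[0,0,0,0,0.03]]

```text
clock: 30.4
eef_pos: [437.1, 89.6, 188.5]
tool_rot: [2.216, 2.224, 0.002]
wrist_force: [1.4, -0.7, -0.6]
width: 0.349
grasp_force: 0.0
```

```bash
python3 - <<'E'
from h import *
go(0,0,0,90)
p,d=snapshot('side');cv2.imwrite('pics/s9.png',cv2.resize(p[90:370,200:420],None,fx=2.1,fy=2.1,interpolation=cv2.INTER_CUBIC))
t,_=snapshot('top');cv2.imwrite('pics/t9.png',cv2.resize(t[130:280,185:445],None,fx=3,fy=3,interpolation=cv2.INTER_CUBIC))
E
```

```text
t 30.4 pos [437.1  89.6 188.5] yaw 90.2 w 29.8 gf 0.0 F [ 1.4 -0.7 -0.6] j7 -0.49
tool shift [ -88.  -437.4  188.5] turn 0.004
```

View pics/s9.png

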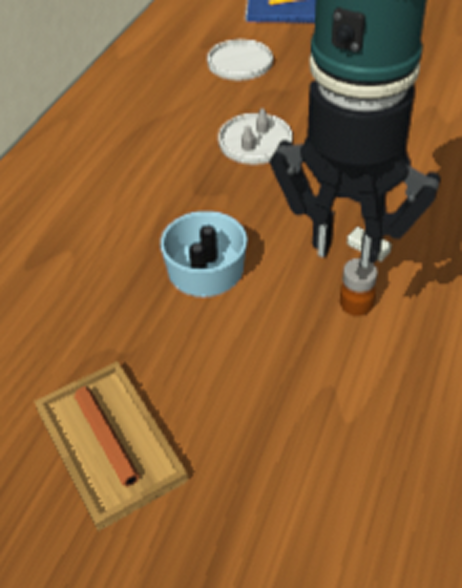

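View pics/t9.png

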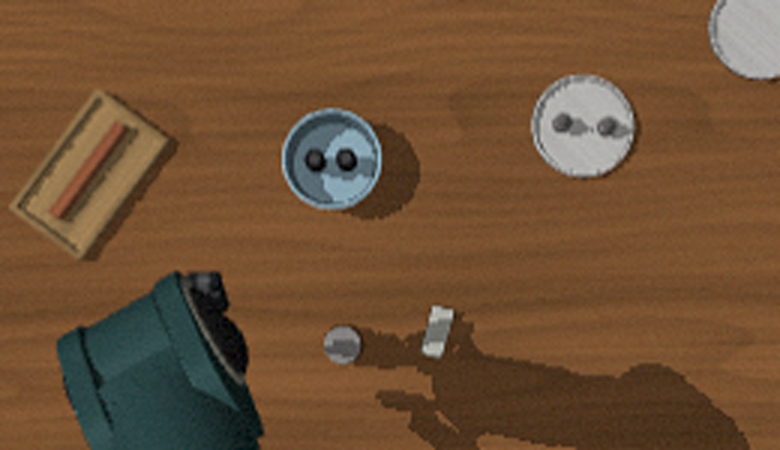

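Both views show everything in place. In the top crop, the grips stand in the ramekin at (316,160) and (346,160), the tips stand on the left lid at (562,124) and (608,126), and the barrel lies along the tray at (90,170). The jar (342,344) and eraser (438,331) have not moved, and the robot is clear. I'll hand in the job.

```bash
python3 -c "
from station import *
print(close_job())"
```

```text
the job is handed in; nothing more can be done
None
```

I handed the job in at about 30 s on the clock; the last pictures showed both grips in the ramekin, both tips standing point up on the left lid, the barrel flat along the tray, and the jar and eraser where they started (no verdict came back).

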